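# Hang the sample pail on the hanging scale

## Task

Swing the pail's folded bail upright while the pail stays standing where it is, then lift the pail by its bail and hang the crossbar in both hooks of the scale's fork, letting the weight down so gently that the sprung fork neither drops nor springs back, and let go. Leave the other things alone.

Things in the scene. Friction and masses are not known exactly. Their poses are not given: they have to be found in the camera images.
- pail_center (a point): centre, half-way up, of the round open steel pail: 104 mm across the rim, 86 mm across the foot, 100 mm tall, three small bottles fixed inside below the rim, 0.3 to 0.85 kg (unknown). z up, y along the bail's pivot axis, -x to the side where the bail lies folded (roughly to the robot's right). The pivots are 46 mm above this point.
- bail (a joint): angle of the pail's swing bail, rad: 0 = lying level on the pail's -x side, 1.57 = upright, 3.14 = level on the +x side. The pivots are slightly stiff (about 0.026 N m): the bail stays where it is left and needs well under 1 N to swing.
- bail_mid (a point): middle of the bail's straight crossbar. The bail is a square U of steel rod: crossbar 9 mm thick, 116 mm long, parallel to the pivot axis and 105 mm from it, on two arms 6 mm thick, 58 mm either side. The frame turns with the bail: y along the crossbar, -x from the pivots to the crossbar. Upright, the crossbar is 201 mm above the pail's underside.
- fork_seat (a point): centre of the seated crossbar in the scale's fork; moves with the fork; 280 mm above the table when unloaded. z up, y from prong to prong, +x to the column. Two V hooks of 8 mm rod, open at the top, 30 mm either side of the middle; each V is 40 mm wide between the middles of its tips, whose tops are 12 mm above this point. Free space for fingers between the V hooks, down to 35 mm below this point.
- fork (a joint): how far the sprung fork has sunk, m: 0 unloaded, 0.075 at its lower stop. Spring about 150 N/m, hardly damped; the pail's unknown weight decides where it settles. Delicate: it must never move faster than about 0.1 m/s down or up, nor reach the lower stop, so let the whole weight down slowly and hand it over by feel before letting go.
- stand: the hanging scale's fixed stand; origin on the table straight below the fork's seat, x towards its column. The column's front is 130 mm away, 60 mm wide, 255 mm tall, on a base plate 12 mm thick (from 90 to 230 mm away, 180 mm wide). The fork's arm leaves the column 40 mm below the seat, inside the bail when hung, so the bail goes over the hooks from the open (-x) side; a cross-piece 42 mm from the seat carries the hooks.
- dropper_a: bystander, to be left alone: small dropper bottle, 28 mm across, 68 mm tall, near the pail, on its far side; origin at its underside
- dropper_b: bystander, to be left alone: another such dropper bottle, beside the scale; origin at its underside
- amber: bystander, to be left alone: brown glass bottle, 68 mm across, 160 mm tall; origin at its underside
- jar: bystander, to be left alone: closed white jar, 60 mm across, 85 mm tall, standing on the robot's left, in front; origin at its underside
- pot: bystander, to be left alone: open steel pot without a bail, 100 mm across, 85 mm tall; origin at its underside
- brush: bystander, to be left alone: brush lying flat; origin at its underside (middle of the handle line)
- dish: bystander, to be left alone: small white bowl, 80 mm across, 20 mm tall, between the pail and the scale; origin at its underside
There are look-alikes about, which are no part of the job. Leave any yellow look-alike of the part that bears pail_center alone.

How it is judged (in metres and radians):
On the way, in this order (a step that is already met when the one before it is completed fails the run):
1. the bail is upright (within about 20 degrees), the pail still standing within 30 mm of its place (value of joint bail between 1.2 and 1.95 rad and distance of pail_center from where it was at the start of the episode below 0.03 m and angle between pail_center's own z axis and vertical below 0.1 rad), for 0.3 s.
2. the pail is lifted clear of the table, at least 60 mm (height (world z) of pail_center above 0.11 m), for 0.2 s.
At the end, for the whole second after the job is handed in: The crossbar lies in both V hooks (within 22 mm of the fork's middle, 10 mm across the V, 8 mm in height, parallel within 0.15 rad); the pail hangs free, tilted under 0.35 rad, its weight sinking the fork over 10 mm but not to the lower stop; the fork is at rest (under 0.04 m/s) (horizontal distance between bail_mid and fork_seat below 0.022 m and x of bail_mid in the frame of fork_seat between -0.01 and 0.01 m and z of bail_mid in the frame of fork_seat between -0.008 and 0.008 m and angle between the y axis of bail_mid and the y axis of fork_seat, either way round below 0.15 rad and value of joint fork between 0.01 and 0.072 m and velocity of joint fork between -0.04 and 0.04 m/s and angle between pail_center's own z axis and vertical below 0.35 rad and height (world z) of pail_center above 0.055 m); the robot touches nothing.
It fails at once if the pail is shoved or lifted more than 40 mm from its place while its bail is still folded (below 1 rad) (value of joint bail below 1 rad and distance of pail_center from where it was at the start of the episode above 0.04 m).
It fails at once if the fork of the scale moves faster than 0.12 m/s, down or up (velocity of joint fork above 0.12 m/s or velocity of joint fork below -0.12 m/s).
It fails at once if the fork is driven to its lower stop (value of joint fork above 0.073 m).
It fails at once if the pail is tipped more than 0.7 rad (angle between pail_center's own z axis and vertical above 0.7 rad).
It fails at once if a bystander is moved more than 30 mm (distance of any of dropper_a, dropper_b, amber, jar, pot, brush, dish from where it was at the start of the episode above 0.03 m).
It also fails if it takes over 72 s, if anything falls off the work surface, if the arm or the gripper's body presses on something with over 40 N, if the wrist force passes 120 N, or if a joint passes its speed limit or range.

## Robot

A 6-joint arm with a two-finger parallel gripper is mounted at the origin on the work surface. World frame = base frame: x ahead of the robot, y to its left, z up, the work surface at z = 0. Lengths are in mm, angles in rad, forces in N, time in s.
With the tool pointing down it reaches from about 350 to 875 mm from the base axis. Payload 4.2 kg.
Tool frame: the origin (TCP) lies at the very end of the fingers, on their centre line; the grasp point (between the pads) lies 19 mm behind it; z points along the fingers, y is the direction in which the jaws open and shut (so a half turn about z gives the same grasp; the last joint's range is limited). The gripper opens to 85 mm and grips with 20 to 120 N. Pads are 22 mm wide; open, the fingers measure 114 mm over their backs; the gripper's body (76 mm by 85 mm) begins 54 mm behind the grasp point. The pads swing forward as they close: fully open they stand 13 mm farther back than shut.
Start: joints at [1.443, 0.385, 0.008, 0, -1.194, -0.259], TCP at [235.734, 578.817, 231.312] pointing down, gripper open.
Joint ranges: [-3.14, 3.14], [-1.21, 2.06], [-1.07, 1.41], [-3.16, 2.05], [-2.99, -0.16], [-3.1, 3.1]. Speed limits (rad/s): [2.79, 2.79, 3.14, 3.14, 3.14, 3.14].

## Interface

Orientations are given as a unit quaternion [x, y, z, w].
In Python, from bench import arm, optics, job gives the robot as it stands.
- The arm moves only by the tool send_rows, never from a script. Its argument "steps" is a list that holds one entry, the list of rows, each a list of 5 numbers: the shift along the tool's x, y, z in cm, then the turn about the tool's z in rad, then the opening, from 0 (shut) to 1 (fully open). A call has 1 to 10 rows; each row shifts and turns the pose as measured when the row begins, along the tool's axes as they then stand; what a row does not reach is not made up. A row lasts 1/12 s, in which the tool goes at most 41.7 mm and 7.16 degrees, less where a joint would pass 70% of its speed; a pose out of reach is approached as far as the arm can. A call with a gripper value outside its range is refused whole. The fingers move at their own pace and stop on an object; the grip force is fixed at half the most. Time passes only in rows, so rows that do not move let the fingers close. It gives the time, the measured TCP pose, the force and the opening at its end, in the units of the state.
- arm.read_state(): the state, without advancing time (a new reading comes with each control period).
- optics.get_image(name): name is "scene" or "top" or "wrist"; returns (picture, depth): 400x640x3 uint8, blue, green, red; 400x640 float32, mm along the optical axis (not along the pixel's ray), 0 where there is no reading.
- optics.get_calibration(name): a dict with "K" (3x3 intrinsics, pixels), "rvec" (rotation vector, rad) and "tvec" (3), from world to camera coordinates, as OpenCV has them; the wrist camera has in their place "hand_eye" (4x4, takes a point from camera to tool coordinates, whose origin is the TCP and whose axes are the flange's). Camera axes: x right, y down, z forward; pixel columns grow to the right and rows downward; lengths in mm; the calibration is good to about 2 mm. A picture is of the moment at which its call begins: read the wrist's pose just before it. get_calibration takes no time and is no camera call.
- job.job_done(): hands the job in, once; it reports no verdict.
The state is a dict: "clock": time; "joints": joint angles; "joint_vel": joint speeds; "joint_efforts": joint torques, N m; "position": TCP position; "ee_rot": TCP orientation; "contact_force": force on the tool from outside, world axes, zero at the start; "wrist_torque": the same for the moment, N m; "gripper_width": finger opening in mm.
Only numpy, scipy, OpenCV 4.12 (cv2) and the standard library are available. Lean on these libraries where they do the work, as an engineer would, in place of code of your own. Each camera call takes 0.05 s, during which the arm holds its last target. There are 200 camera calls.

## Working session

There is one attempt and no reset: what is moved stays moved. The work goes in short steps, Python scripts to look and compute and a tool call to move; the robot and the scene stay as the last step left them, time stands still between calls to the robot, and variables do not carry over. Pictures are saved under pics/ and viewed, about 8 in all and at most 12, crops included, and the job is handed in when it is done.

Besides the shell and the picture viewer there is one more tool, called after "Request:" as name(argument=value, ...), one argument or row to a line, values as JSON. send_rows: Moves the arm, as the interface text tells. Its arguments: {"type":"object","properties":{"steps":{"type":"array","items":{"type":"array","items":{"type":"array","items":{"type":"number"}}}}},"required":["steps"]}

```bash
mkdir -p pics; ls; cat > h.py <<'E'
import numpy as np, cv2
from scipy.spatial.transform import Rotation as R
from bench import arm, optics, job
def ext(name,st=None):
    c=optics.get_calibration(name);K=np.array(c["K"],float)
    if name=="wrist":
        st=st or arm.read_state();T=np.eye(4);T[:3,:3]=R.from_quat(st["ee_rot"]).as_matrix();T[:3,3]=st["position"]
        M=T@np.array(c["hand_eye"])
    else:
        r=cv2.Rodrigues(np.array(c["rvec"],float))[0];t=np.array(c["tvec"],float).ravel()
        M=np.eye(4);M[:3,:3]=r.T;M[:3,3]=-r.T@t
    return K,M   # M: camera->world
def grab(name):
    st=arm.read_state();im,d=optics.get_image(name);K,M=ext(name,st);return im,d,K,M
def cloud(d,K,M):
    v,u=np.mgrid[:d.shape[0],:d.shape[1]]
    p=np.stack([(u-K[0,2])*d/K[0,0],(v-K[1,2])*d/K[1,1],d],-1)
    w=p@M[:3,:3].T+M[:3,3];w[d==0]=np.nan;return w
def ray(u,v,K,M,z):
    r=M[:3,:3]@np.linalg.solve(K,[u,v,1]);s=(z-M[2,3])/r[2];return M[:3,3]+s*r
E
python3 - <<'E'
from h import *
for n in("scene","top"):
    im,d,K,M=grab(n);cv2.imwrite(f"pics/{n}0.png",im);np.savez(f"{n}0.npz",im=im,d=d,K=K,M=M);print(n,M.round(2).tolist(),K[0,0])
print(arm.read_state())
E
```

```text
pics
scene [[0.08, 0.78, -0.63, 1117.65], [1.0, -0.07, 0.05, -42.49], [-0.0, -0.63, -0.78, 925.24], [0.0, 0.0, 0.0, 1.0]] 360.960636575031
top [[0.03, -1.0, 0.09, 438.43], [-1.0, -0.03, -0.03, 10.19], [0.03, -0.09, -1.0, 1145.2], [0.0, 0.0, 0.0, 1.0]] 382.7064394723561
{'clock': 0.1, 'joints': array([ 1.44263311e+00,  3.85484179e-01,  6.77172735e-03, -4.28365574e-04,
       -1.19403527e+00, -2.58594825e-01]), 'joint_vel': array([-0.00054469, -0.00062176,  0.00223458,  0.00110929, -0.00253484,
        0.00158542]), 'joint_efforts': array([-1.84816108e-04, -3.93316627e+01,  1.88930297e+01,  4.19797495e+00,
       -2.56535415e-03,  8.04077445e-06]), 'position': array([235.53383287, 578.35170154, 230.33286327]), 'ee_rot': array([ 9.81344802e-01, -1.92253448e-01, -1.35074123e-04,  9.86599612e-04]), 'contact_force': array([ 0.35158552, -0.18751919, -0.11482015]), 'wrist_torque': array([-0.01309435, -0.04965516, -0.01149874]), 'gripper_width': 85.40829471507017}
```

View pics/scene0.png

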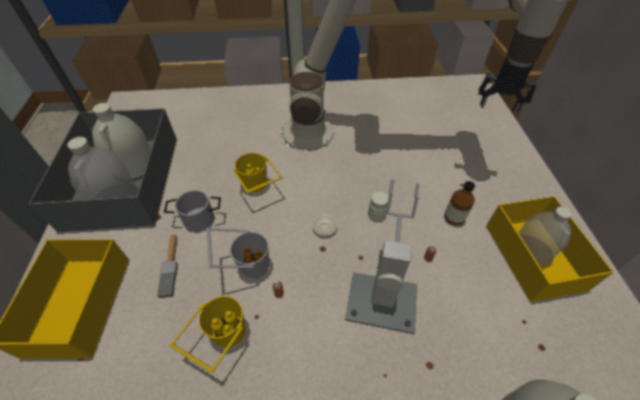

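View pics/top0.png

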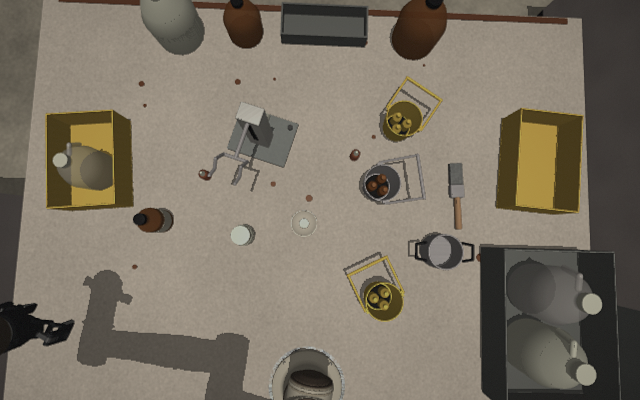

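The scene view shows the steel pail at (250,255) and the scale at (390,270). In the top view the steel pail is at (380,184), its bail folded to the right with the crossbar at x≈420. The fork hooks are at (210–255,170) and the column at (250,115).

Possible mix-ups in the top view: yellow pails (404,120) and (382,300), pot (440,250). I choose the steel pail with red bottles and a bail, at (380,184).

```bash
python3 - <<'E'
from h import *
z=np.load("top0.npz");im,d,K,M=z["im"],z["d"],z["K"],z["M"]
a=cv2.resize(im[140:230,340:440],None,fx=6,fy=6,interpolation=2);b=cv2.resize(im[90:210,190:310],(540,540),interpolation=2)
cv2.imwrite("pics/c1.png",cv2.resize(np.hstack([cv2.resize(a,(600,540)),b]),None,fx=.7,fy=.7))
w=cloud(d,K,M)
# pail bottle/rim; heights
for name,(u0,u1,v0,v1) in dict(pail=(355,430,150,210),scale=(195,300,98,195)).items():
    p=w[v0:v1,u0:u1].reshape(-1,3)
    for lo,hi in((20,60),(60,85),(85,99),(99,115),(115,200),(200,225),(225,245),(245,262),(262,300)):
        q=p[(p[:,2]>lo)&(p[:,2]<hi)]
        if len(q)>3:print(name,lo,hi,len(q),np.median(q,0).round(),q.min(0).round(),q.max(0).round())
E
```

```text
pail 20 60 447 [ 589. -199.   49.] [ 536. -240.   20.] [ 683. -123.   60.]
pail 60 85 222 [ 597. -205.   73.] [ 533. -242.   60.] [ 676. -121.   85.]
pail 85 99 128 [ 596. -213.   94.] [ 522. -244.   85.] [ 642. -144.   99.]
pail 99 115 179 [ 582. -206.  102.] [ 522. -244.   99.] [ 646. -143.  115.]
pail 115 200 269 [ 596. -284.  141.] [ 528. -301.  115.] [ 656. -214.  149.]
scale 20 60 168 [689. 178.  43.] [585.  64.  20.] [757. 329.  60.]
scale 60 85 58 [696. 142.  70.] [594. 121.  60.] [727. 318.  85.]
scale 85 99 37 [697. 146.  92.] [687. 121.  85.] [722. 188.  99.]
scale 99 115 37 [695. 135. 107.] [687. 121. 100.] [729. 185. 115.]
scale 115 200 236 [696. 134. 162.] [687. 116. 115.] [742. 187. 199.]
scale 200 225 80 [698. 138. 212.] [687. 121. 200.] [726. 188. 225.]
scale 225 245 245 [651. 172. 242.] [599. 121. 225.] [727. 212. 245.]
scale 245 262 549 [711. 158. 255.] [593. 121. 245.] [744. 219. 261.]
scale 262 300 185 [576. 215. 283.] [540. 157. 263.] [611. 235. 295.]
```

View pics/c1.png

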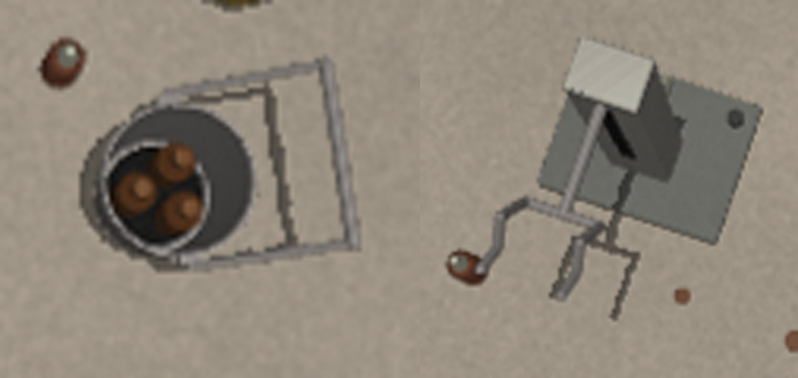

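The crop confirms the choice: the steel pail with red bottles. Its crossbar runs from px (417,155) to (424,198) and already stands about 45 mm above rim level. The fork's V hooks open toward the lower left.

```bash
python3 - <<'E'
from h import *
z=np.load("top0.npz");im,d,K,M=z["im"],z["d"],z["K"],z["M"];w=cloud(d,K,M)
p=w[145:210,395:432].reshape(-1,3);q=p[p[:,2]>125]
far=q[q[:,1]<np.percentile(q[:,1],55)]
vx,vy,x0,y0=cv2.fitLine(far[:,:2].astype(np.float32),cv2.DIST_HUBER,0,.01,.01).ravel()
print("bar dir",vx,vy,np.degrees(np.arctan2(vy,vx)),x0,y0,"z",np.median(far[:,2]),len(far))
t=(q[:,:2]-[x0,y0])@[vx,vy];print("t range",t.min(),t.max())
g=w[150:215,355:400].reshape(-1,3);r=g[(g[:,2]>96)&(g[:,2]<104)]
from scipy.optimize import least_squares
s=least_squares(lambda a:np.hypot(*(r[:,:2]-a).T)-51,[590,-190],loss="soft_l1");print("rim ctr",s.x,len(r),np.abs(s.fun).mean())
pr=lambda X:(K@(M[:3,:3].T@(np.array(X)-M[:3,3])))
P=w[98:200,195:300];uv=np.argwhere(P[...,2]>280);
print("hook high");
for v,u in uv[::max(1,len(uv)//45)]:print(u+195,v+98,P[v,u].round().tolist(),end=" ")
top=P[(P[...,2]>252)&(P[...,2]<258)];top=top[top[:,0]>670];print("\ncol top",len(top),top.mean(0),cv2.minAreaRect(top[:,:2].astype(np.float32)))
E
```

```text
bar dir 0.9949695 0.10017856 5.7494526 579.61194 -291.0522 z 142.39450416375854 124
t range -45.117088242124666 77.32352608291117
rim ctr [ 581.35310549 -194.34350354] 167 2.207104648199009
hook high
216 156 [605.0, 221.0, 285.0] 215 157 [601.0, 221.0, 291.0] 217 157 [603.0, 219.0, 283.0] 214 158 [598.0, 223.0, 294.0] 216 158 [599.0, 218.0, 293.0] 218 158 [601.0, 217.0, 281.0] 215 159 [596.0, 220.0, 293.0] 217 159 [597.0, 217.0, 288.0] 215 160 [595.0, 221.0, 290.0] 214 161 [593.0, 224.0, 288.0] 216 161 [594.0, 220.0, 284.0] 215 162 [590.0, 221.0, 290.0] 214 163 [589.0, 225.0, 281.0] 216 163 [589.0, 221.0, 282.0] 215 164 [587.0, 223.0, 281.0] 242 164 [589.0, 162.0, 280.0] 241 165 [586.0, 163.0, 288.0] 243 165 [587.0, 160.0, 282.0] 240 166 [582.0, 164.0, 292.0] 242 166 [583.0, 160.0, 290.0] 239 167 [581.0, 167.0, 289.0] 241 167 [580.0, 162.0, 295.0] 243 167 [582.0, 159.0, 281.0] 240 168 [578.0, 165.0, 289.0] 242 168 [579.0, 161.0, 287.0] 240 169 [576.0, 164.0, 290.0] 242 169 [577.0, 161.0, 284.0] 212 170 [573.0, 229.0, 280.0] 239 170 [575.0, 168.0, 284.0] 241 170 [574.0, 163.0, 288.0] 
[... 354 characters left out ...]
85.0] 208 175 [560.0, 235.0, 290.0] 210 175 [560.0, 230.0, 292.0] 208 176 [558.0, 235.0, 291.0] 210 176 [558.0, 231.0, 288.0] 238 178 [557.0, 170.0, 281.0] 237 179 [555.0, 172.0, 280.0] 235 180 [551.0, 175.0, 285.0] 237 180 [552.0, 171.0, 284.0] 235 181 [549.0, 175.0, 287.0] 237 181 [549.0, 170.0, 288.0] 234 182 [546.0, 176.0, 293.0] 236 182 [547.0, 172.0, 288.0] 233 183 [544.0, 178.0, 290.0] 235 183 [544.0, 174.0, 292.0] 237 183 [545.0, 171.0, 285.0] 234 184 [541.0, 176.0, 292.0] 236 184 [542.0, 172.0, 287.0] 235 185 [540.0, 174.0, 290.0] 
col top 415 [715.42692856 154.21632029 254.88239794] ((715.4369506835938, 154.6189422607422), (59.375282287597656, 42.98686599731445), 75.08094024658203)
```

Request:
send_rows(
  steps=[
    [[0,0,-0.8,-0.108,0.4],[0,0,-0.8,-0.108,0.4],[0,0,-0.8,-0.108,0.4],[0,0,-0.8,-0.108,0.4],[0,0,-0.8,-0.108,0.4],[0.9,3.8,0,0,0.4],[0.9,3.8,0,0,0.4],[0.9,3.8,0,0,0.4],[0.9,3.8,0,0,0.4],[0.9,3.8,0,0,0.4]],
  ],
)

```text
clock: 0.93
position: [312.3, 396.8, 264.2]
ee_rot: [0.995, 0.095, -0.004, 0.008]
contact_force: [1.4, 0.3, 0.3]
gripper_width: 34.6
```

Request:
send_rows(
  steps=[
    [[0.9,3.9,0,0,0.4],[0.9,3.9,0,0,0.4],[0.9,3.9,0,0,0.4],[0.9,3.9,0,0,0.4],[0.9,3.9,0,0,0.4],[0.9,3.9,0,0,0.4],[0.9,3.9,0,0,0.4],[0.9,3.9,0,0,0.4],[0.9,3.9,0,0,0.4],[0.9,3.9,0,0,0.4]],
  ],
)

```text
clock: 1.77
position: [474.5, 12.9, 267.9]
ee_rot: [0.995, 0.098, -0.005, 0.008]
contact_force: [1.6, 1.7, -0.4]
gripper_width: 33.9
```

Request:
send_rows(
  steps=[
    [[0.7,3.9,0,0,0.4],[0.7,3.9,0,0,0.4],[0.7,3.9,0,0,0.4],[0.7,3.9,0,0,0.4],[0.7,3.9,0,0,0.4],[0.7,3.9,0,0,0.4],[0.7,3.5,0,0,0.4],[0.5,2,0,0,0.4],[0,0,0,0,0.4]],
  ],
)

```text
clock: 2.52
position: [584.9, -282.4, 265.5]
ee_rot: [0.996, 0.093, -0.009, 0.007]
contact_force: [0.9, 0.5, 1.1]
gripper_width: 34.5
```

```bash
python3 - <<'E'
from h import *
st=arm.read_state();print(st["position"],st["ee_rot"],st["joints"],st["contact_force"],st["gripper_width"])
im,d,K,M=grab("wrist");cv2.imwrite("pics/w1.png",im);np.savez("w1.npz",im=im,d=d,K=K,M=M)
w=cloud(d,K,M);print(M.round(2).tolist())
p=w.reshape(-1,3);q=p[(p[:,2]>115)&(p[:,2]<160)];print(len(q),q.min(0),q.max(0),np.median(q,0))
z=np.load("top0.npz");K,M=z["K"],z["M"]
for uv in((417.4,154.8),(423.8,198.3)):print(ray(*uv,K,M,141))
E
```

```text
[ 584.94226124 -282.39219226  265.453545  ] [ 0.99559767  0.09308003 -0.00869747  0.00676271] [-0.19277516  0.41207119  0.12858354  0.01855849 -1.30022735  1.9449368 ] [0.89415006 0.49624964 1.05249487] 34.491708415680314
[[0.19, -0.94, -0.28, 653.29], [-0.98, -0.17, -0.07, -269.02], [0.01, 0.29, -0.96, 407.53], [0.0, 0.0, 0.0, 1.0]]
2560 [ 352.49489491 -718.87164562  115.00765182] [ 656.42693489 -215.27418539  146.24938044] [ 591.87389583 -284.77115459  141.51062805]
[ 654.0422024  -280.18197624  141.        ]
[ 537.21198749 -297.77975555  141.        ]
```

View pics/w1.png

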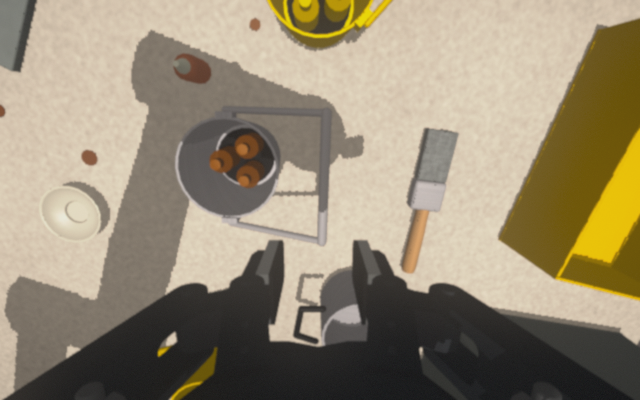

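The wrist view shows the crossbar from px (328,108) to (322,242), the rim centred near (228,165), and the fingers at (272,270) and (362,270).

```bash
cat >> h.py <<'E'
def totool(dx,st=None):
    st=st or arm.read_state();return R.from_quat(st["ee_rot"]).inv().apply(dx)/10
E
python3 - <<'E'
from h import *
z=np.load("w1.npz");im,d,K,M=[z[k] for k in("im","d","K","M")];w=cloud(d,K,M)
q=w[115:235,312:336].reshape(-1,3);q=q[q[:,2]>130]
vx,vy,x0,y0=cv2.fitLine(q[:,:2].astype(np.float32),cv2.DIST_HUBER,0,.01,.01).ravel();print("bar yaw",np.degrees(np.arctan(vy/vx)),x0,y0,np.percentile(q[:,2],[10,50,90]))
q=w[100:250,300:336].reshape(-1,3);q=q[q[:,2]>125];t=(q[:,:2]-[x0,y0])@[vx,vy];a,b=np.percentile(t,[.5,99.5]);print(a,b,"mid",[x0+vx*(a+b)/2,y0+vy*(a+b)/2])
r=w[105:225,170:285].reshape(-1,3);r=r[(r[:,2]>95)&(r[:,2]<104)]
print("rim",cv2.minEnclosingCircle(r[:,:2].astype(np.float32)),np.median(r[:,2]))
E
```

```text
bar yaw 9.153258 601.66406 -287.24576 [141.66171216 143.6580975  144.81617783]
-67.21113977673394 54.279033592171 mid [np.float64(595.2803457889376), np.float64(-288.2743508922352)]
rim ((581.2410888671875, -194.25985717773438), 60.03842544555664) 100.39034113925067
```

Request:
send_rows(
  steps=[
    [[0.9,0.8,0,0.028,0.4],[0,0,3,0,0.4],[0,0,3.5,0,0.4],[0,0,2,0,0.4],[0,0,0,0,0.4]],
  ],
)

```text
clock: 2.98
position: [592.7, -285.5, 178.4]
ee_rot: [0.997, 0.079, -0.008, 0.006]
contact_force: [-0.8, 0.1, 0.1]
gripper_width: 34.1
```

```bash
python3 - <<'E'
from h import *
st=arm.read_state();print(st["clock"],st["position"],st["ee_rot"],st["contact_force"],st["gripper_width"])
print(totool(np.array([595.5,-288.6,115])-st["position"],st), R.from_quat(st["ee_rot"]).as_matrix().round(3).tolist())
E
```

```text
2.9833 [ 592.66665465 -285.51915467  178.39687229] [ 0.99680766  0.0792192  -0.00790407  0.00602756] [-0.77122461  0.05806339  0.13420718] 34.146913081606336
[0.33706881 0.2807275  6.33832828] [[0.987, 0.158, -0.015], [0.158, -0.987, -0.013], [-0.017, 0.011, -1.0]]
```

Request:
send_rows(
  steps=[
    [[0.3,0.3,2.2,0,0.4],[0,0,2.2,0,0.4],[0,0,1.7,0,0.4],[0,0,0.4,0,0.4],[0,0,0,0,0.22],[0,0,0,0,0.18],[0,0,0,0,0.18]],
  ],
)

```text
clock: 3.57
position: [597.8, -284.3, 119.9]
ee_rot: [0.996, 0.083, -0.005, 0.008]
contact_force: [0.2, -0.2, 0.9]
gripper_width: 15.3
```

```bash
python3 - <<'E'
from h import *
st=arm.read_state();print(st["clock"],st["position"],st["ee_rot"],st["contact_force"],st["gripper_width"])
im,d,K,M=grab("wrist");cv2.imwrite("pics/w2.png",im)
E
```

```text
3.5667 [ 597.83410125 -284.3414025   119.93324977] [ 0.99647064  0.0834206  -0.00455392  0.00815664] [ 0.1734083  -0.19827651  0.91322122] 15.290620149138476
```

View pics/w2.png

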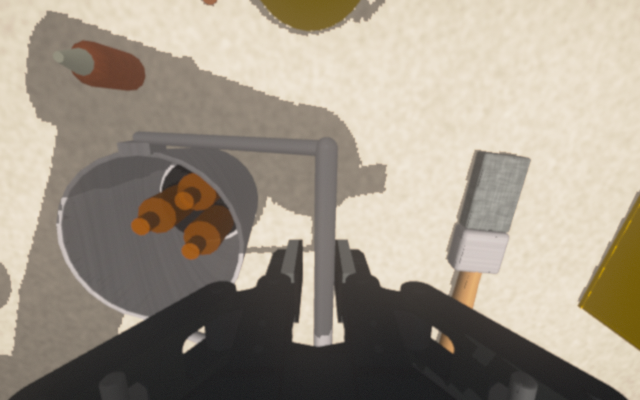

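The bar (px x≈322) lies between the fingers (298 and 342). Now I drag it along its arc with the fingers loosely around it.

Request:
send_rows(
  steps=[
    [[0,-0.23,-0.5,0,0.18],[0,-0.26,-0.5,0,0.18],[0,-0.29,-0.48,0,0.18],[0,-0.31,-0.47,0,0.18],[0,-0.33,-0.45,0,0.18],[0,-0.35,-0.44,0,0.18],[0,-0.37,-0.42,0,0.18],[0,-0.39,-0.4,0,0.18],[0,-0.41,-0.38,0,0.18],[0,-0.42,-0.36,0,0.18]],
  ],
)

```text
clock: 4.45
position: [593.6, -248.2, 173.1]
ee_rot: [0.996, 0.083, -0.0, 0.01]
contact_force: [0.9, 0.1, -0.3]
gripper_width: 15.3
```

Request:
send_rows(
  steps=[
    [[0,-0.5,0,0,0.18],[0,-0.5,0,0,0.18],[0,-0.5,-0.05,0,0.18],[0,-0.5,-0.05,0,0.18],[0,-0.5,-0.05,0,0.18],[0,-0.5,-0.1,0,0.18],[0,-0.5,-0.1,0,0.18],[0,-0.5,-0.1,0,0.18]],
  ],
)

```text
clock: 5.12
position: [586.4, -204.3, 177.6]
ee_rot: [0.996, 0.083, -0.0, 0.01]
contact_force: [0.5, -0.2, 0.3]
gripper_width: 15.5
```

```bash
python3 - <<'E'
from h import *
st=arm.read_state();print(st["clock"],st["position"],st["ee_rot"],st["contact_force"],st["gripper_width"])
im,d,K,M=grab("wrist");im2=optics.get_image("scene")[0]
cv2.imwrite("pics/w3.png",np.hstack([cv2.resize(im,None,fx=.6,fy=.6),cv2.resize(im2[170:330,150:340],(285,240))]))
E
```

```text
5.1167 [ 586.40495901 -204.32769836  177.60391129] [ 9.96461121e-01  8.34491728e-02 -2.23258509e-04  1.00707963e-02] [ 0.54326249 -0.17453872  0.27111937] 15.548892511031568
```

View pics/w3.png

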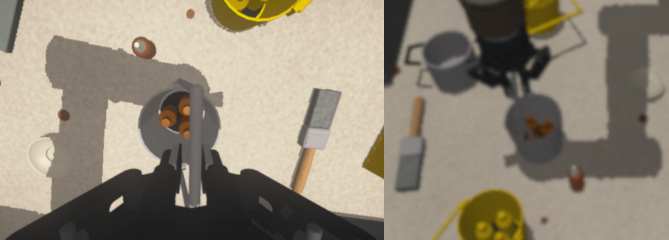

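The bail stands nearly upright between the fingers and the pail has not moved. One more centimetre, then grip.

Request:
send_rows(
  steps=[
    [[0,-0.5,-0.05,0,0.18],[0,-0.5,-0.05,0,0.18],[0,-0.2,0,0,0.18],[0,0,0,0,0.18],[0,0,0,0,0],[0,0,0,0,0],[0,0,0,0,0],[0,0,0,0,0],[0,0,0,0,0]],
  ],
)

```text
clock: 5.97
position: [584.3, -191.0, 178.6]
ee_rot: [0.996, 0.084, -0.0, 0.01]
contact_force: [-0.6, -0.2, 1.0]
gripper_width: 6.7
```

Request:
send_rows(
  steps=[
    [[0,0,-0.2,0,0],[0,0,-0.3,0,0],[0,0,-0.5,0,0],[0,0,-0.5,0,0],[0,0,-0.5,0,0]],
  ],
)

```text
clock: 6.38
position: [580.3, -189.7, 193.6]
ee_rot: [0.997, 0.082, -0.006, 0.007]
contact_force: [-0.1, -0.1, -4.6]
gripper_width: 7.1
```

Request:
send_rows(
  steps=[
    [[0,0,-0.9,0,0],[0,0,-1.2,0,0],[0,0,-1.5,0,0],[0,0,-1.5,0,0],[0,0,-1.5,0,0],[0,0,-1.5,0,0],[0,0,-1.5,0,0],[0,0,-1.2,0,0],[0,0,-0.5,0,0],[0,0,0,0,0]],
  ],
)

```text
clock: 7.22
position: [580.9, -187.8, 318.6]
ee_rot: [0.997, 0.082, -0.005, 0.007]
contact_force: [-0.3, 0.1, -5.1]
gripper_width: 6.9
```

Request:
send_rows(
  steps=[
    [[0,0,-0.1,-0.04,0],[0,0,-0.1,-0.08,0],[0,0,-0.1,-0.11,0],[0,0,-0.1,-0.11,0],[0,0,-0.1,-0.11,0],[0,0,-0.1,-0.11,0],[0,0,-0.1,-0.11,0],[0,0,-0.1,-0.11,0],[0,0,-0.1,-0.08,0],[0,0,0,-0.04,0]],
  ],
)

```text
clock: 8.05
position: [577.1, -186.1, 320.9]
ee_rot: [0.85, 0.526, -0.011, -0.002]
contact_force: [-0.6, 0.1, -5.4]
gripper_width: 7.0
```

```bash
cat > s.py <<'E'
from h import *
st=arm.read_state();A=R.from_quat(st["ee_rot"]).as_matrix();print(st["clock"],st["position"].round(1),"F",st["contact_force"].round(2),"w",st["gripper_width"].round(1),"q",st["joints"].round(2))
print("yaw",np.degrees(np.arctan2(A[1,0],A[0,0])).round(1),"tilt",A[:,2].round(3))
for n,s in(("pre",484,),("seat",570.5)):
    print(n,totool(np.array([s,222 if n=="pre" else 198,300])-st["position"],st).round(2))
E
python3 s.py
```

```text
Traceback (most recent call last):
  File "s.py", line 2, in <module>
    st=arm.read_state();A=R.from_quat(st["ee_rot"]).as_matrix();print(st["clock"],st["position"].round(1),"F",st["contact_force"].round(2),"w",st["gripper_width"].round(1),"q",st["joints"].round(2))
                                                                                                                                               ^^^^^^^^^^^^^^^^^^^^^^^^^
AttributeError: 'float' object has no attribute 'round'
```

```bash
sed -i 's/st\["gripper_width"\].round(1)/round(st["gripper_width"],1)/' s.py; python3 s.py
python3 - <<'E'
from h import *
im2=optics.get_image("scene")[0];cv2.imwrite("pics/s2.png",im2[60:360,130:470])
E
```

```text
8.05 [ 577.1 -186.1  320.9] F [-0.65  0.14 -5.37] w 7.0 q [-0.04  0.32  0.12  0.01 -1.4   2.72]
yaw 63.5 tilt [-0.021 -0.009 -1.   ]
pre [ 32.41 -26.5    1.91]
seat [ 34.11 -17.69   1.75]
```

View pics/s2.png

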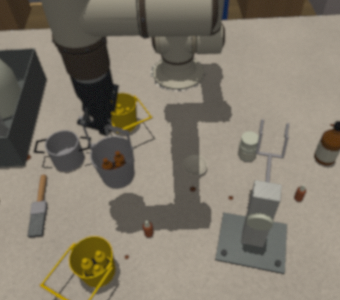

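Request:
send_rows(
  steps=[
    [[0.8,-0.65,0,0,0],[1.5,-1.25,0,0,0],[2.2,-1.8,0,0,0],[2.6,-2.1,0,0,0],[2.6,-2.1,0,0,0],[2.6,-2.1,0,0,0],[2.6,-2.1,0,0,0],[2.6,-2.1,0,0,0],[2.6,-2.1,0,0,0],[2.6,-2.1,0,0,0]],
  ],
)

```text
clock: 8.93
position: [508.8, 109.6, 313.6]
ee_rot: [0.857, 0.516, -0.015, -0.004]
contact_force: [0.6, 0.2, -3.7]
gripper_width: 6.8
```

Request:
send_rows(
  steps=[
    [[2.6,-2.1,0,0,0],[2.6,-2.1,0,0,0],[2,-1.7,0,-0.03,0],[1.5,-1.2,0,-0.05,0],[0.8,-0.7,0,-0.05,0],[0,0,0,-0.04,0],[0,0,0,0,0]],
  ],
)

```text
clock: 9.52
position: [473.1, 245.7, 311.5]
ee_rot: [0.806, 0.591, -0.015, -0.008]
contact_force: [-1.2, -0.3, -3.7]
gripper_width: 6.8
```

```bash
python3 s.py
```

```text
9.5167 [473.1 245.7 311.5] F [-1.24 -0.27 -3.72] w 6.8 q [ 0.77  0.2  -0.05 -0.02 -1.35  2.07]
yaw 72.5 tilt [-0.034 -0.005 -0.999]
pre [-1.91  1.79  1.13]
seat [-1.6  10.76  0.85]
```

```bash
python3 - <<'E'
from h import *
im,d,K,M=grab("wrist");np.savez("w4.npz",im=im,d=d,K=K,M=M);t,td,TK,TM=grab("top");np.savez("t4.npz",im=t,d=td,K=TK,M=TM)
cv2.imwrite("pics/w4.png",np.hstack([cv2.resize(im,None,fx=.7,fy=.7),cv2.resize(t[110:230,180:320],(327,280))]))
E
```

```text
(no output)
```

View pics/w4.png

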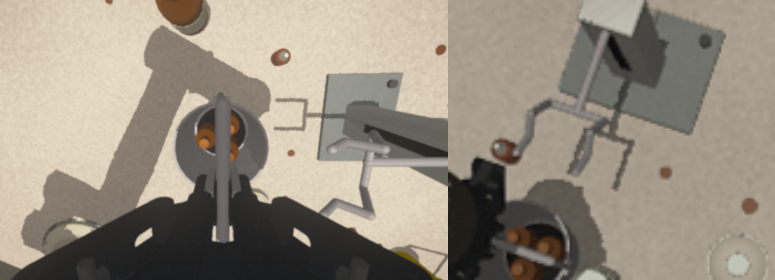

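The wrist view shows the bar vertical at x≈222, v 97–240 (scaled), the pail hanging level, and the hooks to the right at v≈145 and 213. I will measure the bar and hook tips in this view.

```bash
python3 - <<'E'
from h import *
z=np.load("w4.npz");im,d,K,M=[z[k] for k in("im","d","K","M")];w=cloud(d,K,M)
q=w[135:345,305:330].reshape(-1,3);q=q[(q[:,2]>320)&(q[:,2]<350)]
vx,vy,x0,y0=cv2.fitLine(q[:,:2].astype(np.float32),cv2.DIST_HUBER,0,.01,.01).ravel()
t=(q[:,:2]-[x0,y0])@[vx,vy];a,b=np.percentile(t,[.5,99.5]);print("bar yaw",np.degrees(np.arctan(vy/vx)),np.median(q[:,2]),a,b,"mid",x0+vx*(a+b)/2,y0+vy*(a+b)/2)
H=w[180:330,440:570];H=H[(H[...,2]>270)&(H[...,2]<300)]
from scipy.cluster.vq import kmeans2
ax=np.array([.964,-.266]);ay=np.array([.266,.964])
u=H[:,:2]-[570.5,198];X=u@ax;Y=u@ay
for s in(1,-1):
    m=Y*s>0;print("hook",s,m.sum(),"y",np.median(Y[m]),"x",np.percentile(X[m],[2,50,98]),"z",np.percentile(H[m,2],[5,95]),np.polyfit(X[m],Y[m],1))
    for c in(1,-1):
        mm=m&(X*c>14);print(c,mm.sum(),H[mm].mean(0) if mm.any() else "")
E
```

```text
bar yaw 72.193184 338.33117097528674 -48.602198841379426 40.3837667766228 mid 476.97597173043675 257.6957066580099
hook 1 1374 y 31.790557083771972 x [-24.3262673    5.98925014  24.59562518] z [273.64286364 292.52270965] [-1.83236368e-02  3.14057443e+01]
1 355 [596.99176261 223.22460333 286.72500331]
-1 263 [559.2497652  234.18914172 290.06601992]
hook -1 1305 y -27.253409558925142 x [-23.80398932   5.81988699  25.01677026] z [272.71008099 292.12629907] [ -0.03189916 -27.69037408]
1 371 [581.78357506 166.09540266 284.03062231]
-1 216 [544.60267279 177.54238259 287.54049708]
```

Request:
send_rows(
  steps=[
    [[-0.5,0.3,0.5,-0.02,0],[-0.6,0.7,0.6,-0.02,0],[-0.2,1.2,0.4,0,0],[0,1.5,0.2,0,0],[0,1.5,0,0,0],[0,1.5,0,0,0],[0,1.2,0,0,0],[0,1,0,0,0],[0,0.6,0,0,0],[0,0,0,0,0]],
  ],
)

```text
clock: 10.45
position: [571.2, 199.8, 290.2]
ee_rot: [0.8, 0.599, -0.013, -0.007]
contact_force: [1.3, 0.1, -5.3]
gripper_width: 7.0
```

```bash
sed -i '/^for/,$d' s.py; cat >> s.py <<'E'
ax=np.array([.964,-.266]);ay=np.array([.266,.964]);b=st["position"][:2]+[-1.2,-3.7]-[571,200]
print("bar in fork x,y",(b@ax).round(1),(b@ay).round(1),"z",round(st["position"][2]+22-280,1),"tool",totool(np.r_[-b,0],st).round(2))
E
python3 s.py
```

```text
10.45 [571.2 199.8 290.2] F [ 1.26  0.13 -5.26] w 7.0 q [ 0.6   0.33  0.08 -0.01 -1.35  2.26]
yaw 73.7 tilt [-0.03  -0.004 -1.   ]
bar in fork x,y 0.1 -4.1 z 32.2 tool [ 0.41 -0.01 -0.  ]
```

Request:
send_rows(
  steps=[
    [[0.2,0,0.25,0,0],[0.2,0,0.3,0,0],[0,0,0.3,0,0],[0,0,0.3,0,0],[0,0,0.3,0,0],[0,0,0.25,0,0],[0,0,0.2,0,0],[0,0,0.2,0,0],[0,0,0,0,0],[0,0,0,0,0]],
  ],
)

```text
clock: 11.28
position: [569.5, 204.7, 266.8]
ee_rot: [0.8, 0.6, -0.014, -0.008]
contact_force: [-0.1, -0.7, -4.3]
gripper_width: 6.9
```

```bash
python3 s.py
```

```text
11.2833 [569.5 204.7 266.8] F [-0.12 -0.65 -4.31] w 6.9 q [ 0.6   0.35  0.04 -0.02 -1.3   2.26]
yaw 73.7 tilt [-0.032 -0.004 -0.999]
bar in fork x,y -2.9 0.2 z 8.8 tool [-0.02  0.29 -0.01]
```

Request:
send_rows(
  steps=[
    [[0,0.3,0.15,0,0],[0,0,0.15,0,0],[0,0,0.15,0,0],[0,0,0.15,0,0],[0,0,0.15,0,0],[0,0,0.15,0,0],[0,0,0.15,0,0],[0,0,0.15,0,0]],
  ],
)

```text
clock: 11.95
position: [573.0, 203.8, 254.8]
ee_rot: [0.8, 0.6, -0.013, -0.008]
contact_force: [-0.1, -0.3, -3.9]
gripper_width: 6.9
```

Request:
send_rows(
  steps=[
    [[0,0,0.15,0,0],[0,0,0.15,0,0],[0,0,0.15,0,0],[0,0,0.15,0,0],[0,0,0.15,0,0],[0,0,0,0,0]],
  ],
)

```text
clock: 12.45
position: [573.0, 203.8, 247.6]
ee_rot: [0.8, 0.6, -0.012, -0.007]
contact_force: [-0.5, -0.9, -2.3]
gripper_width: 7.0
```

```bash
python3 s.py
```

```text
12.45 [573.  203.8 247.6] F [-0.52 -0.87 -2.31] w 7.0 q [ 0.6   0.36  0.02 -0.01 -1.25  2.26]
yaw 73.7 tilt [-0.028 -0.003 -1.   ]
bar in fork x,y 0.7 0.3 z -10.4 tool [-0.03 -0.07  0.  ]
```

Request:
send_rows(
  steps=[
    [[0,0,0.15,0,0],[0,0,0.15,0,0],[0,0,0.15,0,0],[0,0,0.15,0,0],[0,0,0.15,0,0],[0,0,0.15,0,0],[0,0,0.15,0,0],[0,0,0,0,0]],
  ],
)

```text
clock: 13.12
position: [573.0, 203.9, 237.7]
ee_rot: [0.8, 0.6, -0.011, -0.007]
contact_force: [-0.2, 0.7, -0.9]
gripper_width: 7.2
```

```bash
cat > f.py <<'E'
from h import *
F=[]
for i in range(8): optics.get_image("top");F.append(arm.read_state()["contact_force"])
s=arm.read_state();print(s["clock"],s["position"],np.mean(F,0).round(2),np.std(F,0).round(2))
E
python3 f.py
```

```text
13.5167 [573.02821813 203.82365085 237.94159607] [-1.6   0.23 -0.82] [0.34 0.36 0.4 ]
```

Request:
send_rows(
  steps=[
    [[0,0,0.12,0,0],[0,0,0.12,0,0],[0,0,0.12,0,0],[0,0,0.12,0,0],[0,0,0,0,0]],
  ],
)

```text
clock: 13.93
position: [573.0, 203.9, 233.1]
ee_rot: [0.8, 0.6, -0.011, -0.007]
contact_force: [-1.7, 1.0, -0.2]
gripper_width: 6.9
```

```bash
python3 f.py; python3 s.py; python3 - <<'E'
from h import *
im,d,K,M=grab("wrist");t=optics.get_image("scene")[0];np.savez("w5.npz",im=im,d=d,K=K,M=M)
cv2.imwrite("pics/w5.png",np.hstack([cv2.resize(im,None,fx=.7,fy=.7),cv2.resize(t[160:320,340:470],(228,280))]))
E
```

```text
14.3333 [573.03534965 203.83441154 233.42488457] [-1.51 -0.01 -0.46] [0.4  0.32 0.44]
14.3333 [573.  203.8 233.4] F [-1.34 -0.   -0.58] w 6.7 q [ 0.6   0.37 -0.01 -0.01 -1.22  2.26]
yaw 73.8 tilt [-0.025 -0.002 -1.   ]
bar in fork x,y 0.8 0.4 z -24.6 tool [-0.04 -0.08  0.  ]
```

View pics/w5.png

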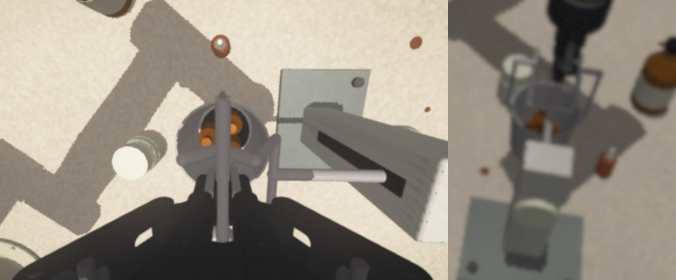

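The bar is over the fork's middle with the hooks hidden beneath it, and the cross-piece is at (272,140–200). I will check the fork's depth.

```bash
python3 - <<'E'
from h import *
z=np.load("w5.npz");d,K,M=z["d"],z["K"],z["M"];w=cloud(d,K,M)
ax=np.array([.964,-.266]);ay=np.array([.266,.964])
def rep(n,q,lo,hi):
    q=q.reshape(-1,3);q=q[(q[:,2]>lo)&(q[:,2]<hi)];u=q[:,:2]-[571,200];print(n,len(q),"x",np.percentile(u@ax,[5,50,95]).round(1),"y",np.percentile(u@ay,[5,50,95]).round(1),"z",np.percentile(q[:,2],[5,50,95]).round(1))
rep("bar",w[150:330,308:330],235,275)
rep("cross",w[195:280,375:400],180,275)
rep("arm",w[240:258,410:500],180,275)
rep("betw",w[140:260,330:375],215,300);rep("left",w[140:250,255:306],215,300)
z=np.load("w4.npz");w=cloud(z["d"],z["K"],z["M"]);rep("arm before",w[180:330,560:640],180,275);rep("cross bef",w[200:310,515:560],180,290)
E
```

```text
bar 3896 x [-2.5  1.5  5.5] y [-15.1  22.2  55.4] z [258.3 260.5 270.7]
cross 1562 x [26.4 38.4 43.6] y [-16.7  10.   31.3] z [216.2 218.9 253.7]
arm 1475 x [53.  74.4 97.2] y [-5.4 -1.1  1.6] z [214.8 219.  220.4]
betw 1350 x [ 6.7 13.9 23. ] y [ 9.1 28.6 31.8] z [243.  259.  266.4]
left 1112 x [-21.5 -13.1  -5.2] y [13.5 29.7 32.5] z [244.4 258.8 266.5]
arm before 4430 x [ 72.6 127.4 129.5] y [-30.3  -1.3  21.2] z [185.1 218.4 246. ]
cross bef 2143 x [ 8.8 35.6 56.4] y [-30.4  -4.   31.3] z [241.6 246.8 288.6]
```

Request:
send_rows(
  steps=[
    [[0,-0.1,0.1,0,0],[0,0,0.1,0,0],[0,0,0.1,0,0],[0,0,0,0,0]],
  ],
)

```text
clock: 14.77
position: [572.1, 204.3, 230.4]
ee_rot: [0.8, 0.6, -0.01, -0.007]
contact_force: [-1.6, 0.5, -0.1]
gripper_width: 6.7
```

```bash
python3 f.py
```

```text
15.1667 [572.1027493  204.3428686  230.61980972] [-1.87  0.2  -0.3 ] [0.53 0.29 0.51]
```

Request:
send_rows(
  steps=[
    [[0,-0.1,0,0,0],[0,-0.1,0,0,0],[0,0,0,0,0]],
  ],
)

```text
clock: 15.42
position: [571.1, 204.7, 231.0]
ee_rot: [0.8, 0.6, -0.009, -0.006]
contact_force: [-1.5, -0.1, 0.3]
gripper_width: 6.9
```

```bash
python3 f.py; python3 s.py; python3 - <<'E'
from h import *
im,d,K,M=grab("wrist");w=cloud(d,K,M);print(arm.read_state()["wrist_torque"])
ax=np.array([.964,-.266]);ay=np.array([.266,.964])
def rep(n,q,lo,hi):
    q=q.reshape(-1,3);q=q[(q[:,2]>lo)&(q[:,2]<hi)];u=q[:,:2]-[571,200];print(n,len(q),"x",np.percentile(u@ax,[5,50,95]).round(1),"y",np.percentile(u@ay,[5,50,95]).round(1),"z",np.percentile(q[:,2],[5,50,95]).round(1))
rep("bar",w[150:330,308:330],235,275)
rep("arm",w[240:258,410:500],180,275)
rep("betw",w[140:260,330:375],215,300);rep("left",w[140:250,255:306],215,300)
E
```

```text
15.8167 [571.06866709 204.77308269 230.93107384] [-0.12 -0.37 -0.2 ] [0.26 0.78 0.57]
15.8167 [571.1 204.8 230.9] F [-0.13 -2.13  0.65] w 7.1 q [ 0.6   0.36 -0.02 -0.01 -1.21  2.26]
yaw 73.8 tilt [-0.022 -0.001 -1.   ]
bar in fork x,y -1.4 0.7 z -27.1 tool [-0.07  0.14 -0.  ]
[-0.10305933 -0.04485688 -0.04254262]
bar 3911 x [-4.7 -0.7  3.3] y [-15.   22.6  55.8] z [255.8 258.1 268.2]
arm 1296 x [50.3 71.6 93.9] y [-3.9 -0.5  1.7] z [214.4 218.4 220.2]
betw 1319 x [ 4.5 11.5 19.9] y [ 9.4 28.4 31.9] z [240.6 257.1 266. ]
left 1085 x [-22.6 -14.4  -7.2] y [13.7 29.8 32.4] z [242.  259.9 266.2]
```

Lateral force has gone to zero, vertical is about zero, and the bar sits in the V bottoms. I release gradually.

Request:
send_rows(
  steps=[
    [[0,0,0,0,0.1],[0,0,0,0,0.12],[0,0,0,0,0.14],[0,0,0,0,0.18],[0,0,0,0,0.22],[0,0,0,0,0.25],[0,0,0,0,0.25],[0,0,0,0,0.25]],
  ],
)

```text
clock: 16.53
position: [572.0, 205.5, 231.6]
ee_rot: [0.8, 0.6, -0.008, -0.006]
contact_force: [-0.0, 0.1, -0.9]
gripper_width: 21.5
```

```bash
python3 f.py; python3 s.py; python3 - <<'E'
from h import *
ax=np.array([.964,-.266]);ay=np.array([.266,.964])
def rep(n,q,lo,hi):
    q=q.reshape(-1,3);q=q[(q[:,2]>lo)&(q[:,2]<hi)];u=q[:,:2]-[571,200];print(n,len(q),"x",np.percentile(u@ax,[5,50,95]).round(1),"y",np.percentile(u@ay,[5,50,95]).round(1),"z",np.percentile(q[:,2],[5,50,95]).round(1))
for i in range(5):
    im,d,K,M=grab("wrist");w=cloud(d,K,M)
    rep("bar",w[150:300,300:340],235,275);rep("arm",w[240:258,410:500],180,275)
cv2.imwrite("pics/w6.png",im)
E
```

```text
16.9333 [571.92680313 205.44156975 231.57134847] [ 0.    0.18 -0.1 ] [0.28 0.3  0.43]
16.9333 [571.9 205.4 231.6] F [ 0.48 -0.1   0.35] w 21.5 q [ 0.61  0.36 -0.02 -0.01 -1.2   2.26]
yaw 73.8 tilt [-0.02 -0.   -1.  ]
bar in fork x,y -0.7 1.6 z -26.4 tool [-0.16  0.07 -0.  ]
bar 3564 x [-5.5 -0.8  5.2] y [-1.7 29.9 56.5] z [250.9 255.2 256.7]
arm 1363 x [51.9 73.9 96.7] y [-4.6 -0.8  1.7] z [211.9 216.2 217.7]
bar 3581 x [-5.6 -0.8  5.2] y [-1.8 29.8 56.5] z [250.9 255.3 256.7]
arm 1351 x [51.7 74.  96.4] y [-4.5 -0.8  1.6] z [212.1 216.3 217.8]
bar 3577 x [-5.6 -0.8  5.2] y [-1.8 29.8 56.5] z [251.2 255.6 257. ]
arm 1327 x [51.8 73.7 96.1] y [-4.4 -0.7  1.6] z [212.3 216.5 218. ]
bar 3582 x [-5.6 -0.8  5.1] y [-1.5 29.9 56.6] z [251.3 255.8 257.2]
arm 1315 x [51.7 73.5 96.2] y [-4.3 -0.7  1.6] z [212.5 216.7 218.3]
bar 3588 x [-5.5 -0.7  5.2] y [-1.6 29.9 56.6] z [251.5 255.9 257.4]
arm 1310 x [51.7 73.5 96.2] y [-4.3 -0.7  1.6] z [212.8 216.7 218.3]
```

View pics/w6.png

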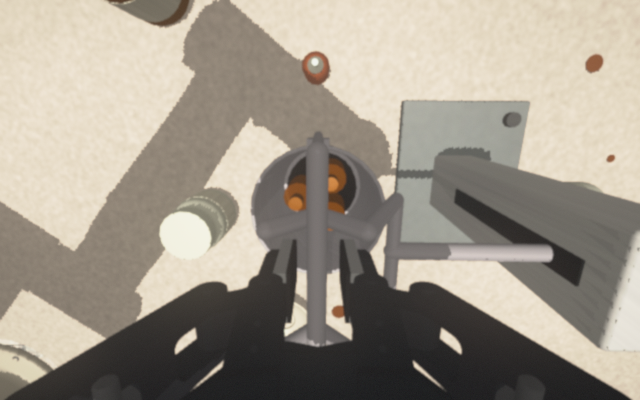

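Released: the bar (px x≈318) sits in the hooks, the fingers are clear at 290 and 347, and the fork is moving under 1 mm. I go straight up.

Request:
send_rows(
  steps=[
    [[0,0,-0.5,0,0.25],[0,0,-0.8,0,0.25],[0,0,-0.8,0,0.25],[0,0,-0.8,0,0.25],[0,0,-1,0,0.25],[0,0,-1.5,0,0.25],[0,0,-2,0,0.25],[0,0,-2,0,0.25],[0,0,-2,0,0.25],[0,0,0,0,0.25]],
  ],
)

```text
clock: 18.02
position: [574.7, 204.9, 358.4]
ee_rot: [0.8, 0.6, -0.006, -0.005]
contact_force: [-0.1, 0.2, 1.2]
gripper_width: 21.3
```

Request:
send_rows(
  steps=[
    [[0,0,0,0,0.25],[0,0,0,0,0.25],[0,0,0,0,0.25],[0,0,0,0,0.25],[0,0,0,0,0.25],[0,0,0,0,0.25],[0,0,0,0,0.25],[0,0,0,0,0.25],[0,0,0,0,0.25],[0,0,0,0,0.25]],
  ],
)

```text
clock: 18.85
position: [573.6, 204.6, 357.1]
ee_rot: [0.8, 0.6, -0.008, -0.006]
contact_force: [0.5, 0.5, -0.1]
gripper_width: 21.0
```

```bash
python3 - <<'E'
from h import *
ax=np.array([.964,-.266]);ay=np.array([.266,.964]);print(arm.read_state()["position"],arm.read_state()["contact_force"])
for i in range(6):
    im,d,K,M=grab("wrist");w=cloud(d,K,M).reshape(-1,3);u=w[:,:2]-[571,200];X,Y=u@ax,u@ay
    b=(abs(X)<9)&(abs(Y)<66)&(w[:,2]>235)&(w[:,2]<275);a=(X>55)&(X<95)&(abs(Y)<4)&(w[:,2]>195)&(w[:,2]<260)
    print(b.sum(),"bar",w[b].mean(0).round(2) if b.any() else 0,np.percentile(Y[b],[1,99]).round(1),"arm z",np.median(w[a,2]).round(2))
t=optics.get_image("scene")[0];cv2.imwrite("pics/f.png",np.hstack([cv2.resize(im,None,fx=.7,fy=.7),cv2.resize(t[150:330,340:470],(202,280))]))
E
```

```text
[573.64062858 204.64976518 357.05537621] [ 0.45183833  0.5065728  -0.14790041]
1787 bar [570.8  204.01 255.13] [-59.   60.2] arm z 216.34
1790 bar [570.85 204.15 255.13] [-59.1  60.1] arm z 216.35
1788 bar [570.9  204.3  255.11] [-58.8  60.2] arm z 216.51
1777 bar [570.88 204.31 255.17] [-58.7  60.2] arm z 216.41
1773 bar [570.88 204.22 255.16] [-59.   60.3] arm z 216.43
1766 bar [570.93 204.36 255.2 ] [-58.9  60.2] arm z 216.58
```

View pics/f.png

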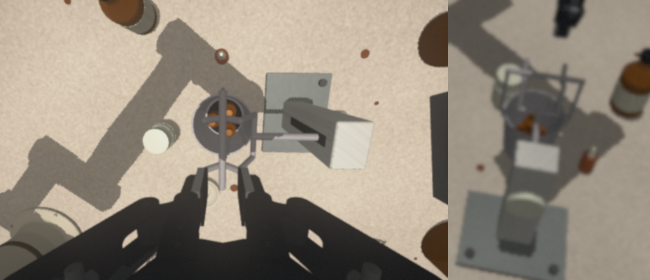

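The crossbar (222,90–190) rests in both hooks, the pail hangs level, and the fork is still. The gripper is about 100 mm above the bar.

```bash
python3 -c "
from bench import job;print(job.job_done())"
```

```text
the job is handed in; nothing more can be done
None
```

I swung the steel pail's bail upright with loosely closed fingers, lifted the pail by its crossbar, lowered it slowly into both hooks of the fork, let go, and handed the job in at about 19 s. `job_done` gave no verdict.

**Last checks:**
- **Crossbar:** it is centred on the fork to within about 1 mm along its length, and it sits in both V hooks.
- **Fork:** it has sunk about 27 mm and did not move by more than 0.3 mm over the last readings.
- **Pail:** it hangs level.
- **Gripper:** it is clear, about 100 mm above the bar, with force readings near zero.
- **Bystanders:** I measured none of them. The arm and pail did not touch any that I could see.

**What disagreed:**
- **Sideways force:** while lowering, the bar first rode on one side of the V, with about 1.5–1.9 N of sideways force. I shifted it 3 mm and the force went to zero before I released.
- **Weight:** wrist force readings while carrying ranged from 3.7 to 5.4 N. The fork's sink suggests about 4 N.
- **Fork speed:** I could not measure it directly. After release I saw only a drift of about 0.5 mm.

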